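# Take the toothed bar out of the ratchet stop for checking

### The job

The toothed bar of the ratchet work stop has to go on the notched inspection rest, but three press tools stand on the rubber mat in front of it. First stand the die ring, the guide bush and the punch in the side tray, then throw the pawl right back, draw the bar out of the guide and lay it level in both notches of the rest, centred on it. After that stand each tool back upright on the mat exactly where it stood; do not let the bar strike a tool, tip nothing over and leave the oil bottle alone.

Things in the scene. Friction and masses are not known exactly. Their poses are not given: they have to be found in the camera images.
- stop: Grey fixed ratchet work stop, footprint 90 x 100 mm, 50 mm high without the pawl. Origin: centre of underside; y axis along the bar, which comes out towards -y. A closed guide channel 21 mm wide, z 21 to 45 mm, runs from y -35 to +35 mm. The pawl's ears stand on top to z 64 mm at y -14 mm, pin 28 mm long.
- pawl (a joint): Hinge of the dark pawl on the stop. 0 = down: the bar can be pushed in but not drawn out. 1.9 rad = thrown right back over the stop's -y side, clear of the bar. Hinge line parallel to the stop's x at y -14, z 58 mm. Loose, 60 g: past about 1.6 rad it falls back and stays; released earlier it drops shut.
- pawl_tab (a point): Middle of the pawl's upright thumb tab (10 mm wide along the stop's x, 8 mm thick, round top 14 mm above this point); grip it across x from above. Pawl down: at x 0, y +18, z 76 mm in the stop's frame, 26 mm over the guide's top; it swings up and over towards -y on a radius of 37 mm.
- bar: Loose toothed steel bar, 0.32 kg, in the guide, teeth up, 260 mm long along its y, 18 wide, 16 high plus 6 of teeth. Origin: mid-length, underside; there it balances (regrip there before lifting). Dark pull knob at y -130 to -110, 26 across, axis 8 above underside. Starts at y +30, z 21 mm in the stop's frame; free of the guide after 200 mm towards -y.
- die_ring: Loose steel die ring, 62 mm across, 24 mm high, with a bore, lying flat. Origin: centre of underside; held across its outside. It, the bush and the punch stand in any order in a row on a fixed black rubber mat, 80 x 235 x 4 mm, at about y -137, -207 and -277 mm in the stop's frame; grip them across the row.
- guide_bush: Loose pale bronze guide bush, 45 mm high: flange 42 mm across and 10 mm thick at the bottom, body 32 mm across above it. Origin: centre of underside.
- punch: Loose turned steel punch pin, 22 mm across, 100 mm high, standing on end. Origin: centre of underside.
- side_tray: Fixed flat aluminium tray, 150 x 270 mm (long side along its y), rim 14 mm high, inside floor 3 mm above the bench. Origin: centre of underside.
- bar_rest: Fixed inspection rest: dark base 64 x 170 x 10 mm, two aluminium cheeks 16 mm thick at y -60 and +60 mm, each with an upward notch 28 mm wide, floor 30 mm above the bench, mouth flared to about 44 mm at z 50 mm. Origin: centre of underside; the bar lies along its y axis, either way round.
- oil_bottle: Bystander: white and yellow oil bottle with a red spout, 48 mm across, 134 mm high. Origin: centre of underside.
Things that resemble listed ones, but are neither listed nor needed, are in the scene too. What is shaped like the guide_bush but red is not meant.

How it is judged:
On the way, in this order (a step that is already met when the one before it is completed fails the run):
1. all three tools stand in the side tray, released, the bar still in the guide (x of die_ring in the frame of side_tray between -0.075 and 0.075 m and y of die_ring in the frame of side_tray between -0.135 and 0.135 m and z of each of die_ring, guide_bush, punch in the frame of side_tray below 0.008 m and angle between each of die_ring, guide_bush, punch's own z axis and vertical below 0.1 rad and x of guide_bush in the frame of side_tray between -0.075 and 0.075 m and y of guide_bush in the frame of side_tray between -0.135 and 0.135 m and x of punch in the frame of side_tray between -0.075 and 0.075 m and y of punch in the frame of side_tray between -0.135 and 0.135 m and contact force between the fingers and die_ring below 0.1 N and linear speed of each of die_ring, guide_bush, punch below 0.02 m/s and contact force between the fingers and guide_bush below 0.1 N and contact force between the fingers and punch below 0.1 N and y of bar in the frame of stop above 0.015 m), for 0.2 s.
2. the pawl is thrown back with the bar still in the guide (value of joint pawl above 1.6 rad and y of bar in the frame of stop above 0 m), for 0.2 s.
3. the bar lies in both notches of the rest, released, the tools still in the tray (x of bar in the frame of bar_rest between -0.012 and 0.012 m and y of bar in the frame of bar_rest between -0.02 and 0.02 m and z of bar in the frame of bar_rest between 0.026 and 0.035 m and angle between the y axis of bar and the y axis of bar_rest, either way round below 0.1 rad and angle between bar's own z axis and vertical below 0.15 rad and contact force between the fingers and bar below 0.1 N and linear speed of bar below 0.02 m/s and x of die_ring in the frame of side_tray between -0.075 and 0.075 m and y of die_ring in the frame of side_tray between -0.135 and 0.135 m and z of each of die_ring, guide_bush, punch in the frame of side_tray below 0.008 m and angle between each of die_ring, guide_bush, punch's own z axis and vertical below 0.1 rad and x of guide_bush in the frame of side_tray between -0.075 and 0.075 m and y of guide_bush in the frame of side_tray between -0.135 and 0.135 m and x of punch in the frame of side_tray between -0.075 and 0.075 m and y of punch in the frame of side_tray between -0.135 and 0.135 m), for 0.2 s.
At the end, for the whole second after the job is handed in: The bar lies level and at rest in both notches of the inspection rest, within 20 mm of centre along it; the die ring, guide bush and punch stand upright and at rest on the mat, each within 15 mm of where it stood at the start; nothing is held (x of bar in the frame of bar_rest between -0.012 and 0.012 m and y of bar in the frame of bar_rest between -0.02 and 0.02 m and z of bar in the frame of bar_rest between 0.026 and 0.035 m and angle between the y axis of bar and the y axis of bar_rest, either way round below 0.1 rad and angle between bar's own z axis and vertical below 0.15 rad and contact force between the fingers and bar below 0.1 N and linear speed of each of bar, die_ring, guide_bush, punch below 0.02 m/s and distance of each of die_ring, guide_bush, punch from where it was at the start of the episode below 0.015 m and angle between each of die_ring, guide_bush, punch's own z axis and vertical below 0.1 rad and contact force between the fingers and die_ring below 0.1 N and contact force between the fingers and guide_bush below 0.1 N and contact force between the fingers and punch below 0.1 N); the robot touches nothing.
It fails at once if the bar strikes a tool (contact force between bar and die_ring above 1 N or contact force between bar and guide_bush above 1 N or contact force between bar and punch above 1 N).
It fails at once if a tool or the oil bottle tips over (angle between any of die_ring, guide_bush, punch, oil_bottle's own z axis and vertical above 0.6 rad).
It fails at once if the oil bottle is moved (distance of oil_bottle from where it was at the start of the episode above 0.03 m).
It also fails if it takes over 152 s, if anything falls off the work surface, if the arm or the gripper's body presses on something with over 40 N, if the wrist force passes 120 N, or if a joint passes its speed limit or range.

### The arm

A 6-joint arm with a two-finger parallel gripper is mounted at the origin on a cart in front of the work surface, level with it; the furniture and walls round the work are solid. World frame = base frame: x ahead of the robot, y to its left, z up, the work surface at z = 0. Lengths are in m, angles in rad, forces in N, time in s.
With the tool pointing down it reaches from about 0.325 to 0.9 m from the base axis. Payload 3.5 kg.
Tool frame: the origin (TCP) lies at the very end of the fingers, on their centre line; the grasp point (between the pads) lies env.hold_point_z behind it (env.hold_point_z is the distance from the TCP to the grasp point, in m); z points along the fingers, y is the line along which they close (so a half turn about z gives the same grasp; the last joint's range is limited). The gripper opens to 85 mm and grips with 20 to 120 N. Pads are 22 mm wide; open, the fingers measure 114 mm over their backs; the gripper's body (76 mm by 85 mm) begins 54 mm behind the grasp point. The pads swing forward as they close: fully open they stand 13 mm farther back than shut.
Start: joints at [-1.254, 0.276, -0.026, 1.268, 0, 1.467], TCP at [0.255, -0.571, 0.21] pointing down, gripper open.
Joint ranges: [-3.12, 3.12], [-0.85, 1.88], [-1.08, 1.24], [-1.95, 2.15], [-1.57, 1.53], [-3.14, 3.14]. Speed limits (rad/s): [2.57, 2.57, 3.14, 3.14, 3.14, 3.14].

### API

Orientations are given as [roll, pitch, yaw] about the fixed x, y, z axes, in that order (R = Rz(yaw) Ry(pitch) Rx(roll)).
In Python, from station import env gives the robot as it stands.
- The arm moves only by the shell command python3 -m crank 'ROWS' [FORCE]. ROWS is JSON, a list of rows, each a list of 7 numbers: the shift along the tool's x, y, z in m, then the turn, a rotation vector about the tool's x, y, z in rad, then the closure, from 0 (fully open) to 1 (shut). In form: [[tx, ty, tz, wx, wy, wz, jaw], ...]. A call has 1 to 20 rows; each row is the pose to reach, as a shift and turn from the pose commanded when the call began, along the tool's axes at that moment; what a row does not reach only later rows make up. A row lasts 1/8 s, in which the tool goes at most 62.5 mm and 10.7 degrees, less where a joint would pass 70% of its speed; a pose out of reach is approached as far as the arm can. A call with a gripper value outside its range is refused whole. The fingers move at their own pace and stop on an object; FORCE is the grip in N (left out, the last holds). Time passes only in rows, so rows that repeat a pose let the fingers close. It gives the time, the measured TCP pose, the force, the opening and the grip force at its end, in the units of the state.
- env.observe(): the state, without advancing time (a new reading comes with each control period).
- env.read_camera(name): name is "side" or "top" or "wrist"; returns a dict with "frame" (480x640x3 uint8, red, green, blue), "depth" (480x640 float32, m along the optical axis (not along the pixel's ray), 0 where there is no reading), "fx", "fy", "cx", "cy" (pixels), "k1" (the pictures are not rectified: a ray, as slopes to the right and down, at radius r is drawn at 1 + k1 r^2 times it, then the intrinsics apply), "eye" and "attitude" of the camera in the world; the wrist camera has in their place "mount" (4x4, takes a point from camera to tool coordinates, whose origin is the TCP and whose axes are the flange's). Camera axes: x right, y down, z forward; pixel columns grow to the right and rows downward; lengths in m; the calibration is good to about 2 mm. A picture is of the moment at which its call begins: read the wrist's pose just before it.
- env.hand_in(): hands the job in; it is judged then, once.
The state is a dict: "clock": time; "joint_pos": joint angles; "joint_velocities": joint speeds; "tau": joint torques, N m; "tcp_pos": TCP position; "tool_rot": TCP orientation; "contact_force": force on the tool from outside, world axes, zero at the start; "moment": the same for the moment, N m; "gripper_width": opening from 0.0 (shut) to 1.0 (fully open); "gripper_force": force on a finger pad.
Only numpy, scipy, OpenCV 4.12 (cv2) and the standard library are available. Lean on these libraries where they do the work, as an engineer would, in place of code of your own. Each camera call takes 0.05 s, during which the arm holds its last target. There are 200 camera calls.

## Working session

There is one attempt and no reset: what is moved stays moved. The work goes in short steps, Python scripts to look and compute and a shell command to move; the robot and the scene stay as the last step left them, time stands still between calls to the robot, and variables do not carry over. Pictures are saved under pics/ and viewed, at most 14 in all, crops included, and the job is handed in when it is done.

```bash
ls; mkdir -p pics
cat > h.py <<'E'
import numpy as np, cv2, json
from station import env
def save(name,cam):
    c=env.read_camera(cam); cv2.imwrite(f'pics/{name}.png',c['frame'][:,:,::-1]); 
    np.savez(f'pics/{name}.npz',**{k:np.array(v) for k,v in c.items()}); return c
def load(n): return dict(np.load(f'pics/{n}.npz'))
E
python3 - <<'E'
from h import *
print(env.observe(), env.hold_point_z)
for n in ['top','side']:
    c=save(n+'0',n); print({k:(v if k not in('frame','depth') else v.shape) for k,v in c.items()})
E
```

```text
pics
{'clock': 0.0, 'joint_pos': array([-1.25439910e+00,  2.77148981e-01, -2.78968728e-02,  1.26801918e+00,
       -4.89113435e-07,  1.46740103e+00]), 'joint_velocities': array([-0.00037785,  0.00046341,  0.0011633 ,  0.00073341, -0.00036528,
       -0.00069588]), 'tau': array([ 7.26570161e-04, -4.45510447e+01,  2.95203871e+01,  1.63947267e-02,
       -1.56320652e-04, -9.74278066e-06]), 'tcp_pos': array([ 0.25446246, -0.56993347,  0.20894232]), 'tool_rot': array([-3.13933601e+00, -2.33668948e-04,  4.19792265e-01]), 'contact_force': array([-0.40228294, -0.17465306, -0.14805161]), 'moment': array([-0.02838261,  0.01252601, -0.04890612]), 'gripper_force': 0.0, 'gripper_width': 1.000469680721407} 0.0187
{'frame': (480, 640, 3), 'depth': (480, 640), 'fx': 512.033947902509, 'fy': 512.033947902509, 'cx': 323.05337621876055, 'cy': 237.22587073156015, 'k1': 0.044469684186402514, 'eye': array([0.44945371, 0.12481921, 0.97655733]), 'attitude': array([-2.98430872, -0.00321612, -1.56786543])}
{'frame': (480, 640, 3), 'depth': (480, 640), 'fx': 519.9201171913398, 'fy': 519.9201171913398, 'cx': 320.47232060545025, 'cy': 245.96382659214953, 'k1': 0.006657847737667348, 'eye': array([0.11997473, 0.86996687, 0.56219822]), 'attitude': array([-2.06703409, -0.02391307, -2.58987991])}
```

View pics/top0.png

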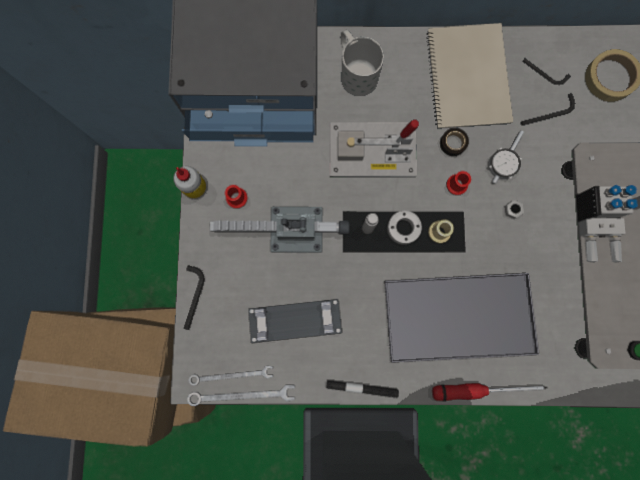

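View pics/side0.png

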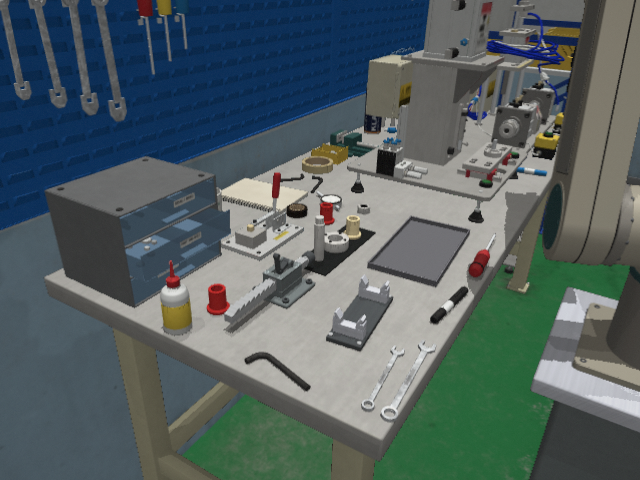

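Top view: the stop is at (297,228) with the bar running left, and the mat at (404,231). On it are the punch (371,224), die ring (404,227) and pale bush (441,231). The rest is at (295,320), the tray at (461,317) and the bottle at (190,183). Look-alikes: red bushes (235,196) and (459,182), dark ring (454,141), mug (361,65), tape roll (614,74), nut (514,209), dial gauge (505,163). I choose the three on the mat and check them in one crop.

```bash
cat >> h.py <<'E'
from scipy.spatial.transform import Rotation as Ro
def cloud(c, wristpose=None):
    """world xyz per pixel from depth"""
    v,u=np.mgrid[0:480,0:640].astype(float)
    K=np.array([[c['fx'],0,c['cx']],[0,c['fy'],c['cy']],[0,0,1]]); k=float(c['k1'])
    x=(u-c['cx'])/c['fx']; y=(v-c['cy'])/c['fy']; a,b=x.copy(),y.copy()
    for _ in range(10):
        s=1+k*(a*a+b*b); a,b=x/s,y/s
    d=c['depth'].astype(float); P=np.stack([a*d,b*d,d],-1)
    if 'eye' in c: R=Ro.from_euler('xyz',c['attitude']).as_matrix(); t=c['eye']
    else:
        M=np.array(c['mount']); W=np.eye(4); W[:3,:3]=Ro.from_euler('xyz',wristpose[1]).as_matrix(); W[:3,3]=wristpose[0]
        M=W@M; R,t=M[:3,:3],M[:3,3]
    Q=P@R.T+t; Q[d==0]=np.nan; return Q
def rect(pts):
    (cx,cy),(w,h),a=cv2.minAreaRect((pts[:,:2]*1000).astype(np.float32)); return round(cx,1),round(cy,1),round(w,1),round(h,1),round(a,2)
E
python3 - <<'E'
from h import *
c=load('top0'); Q=cloud(c); im=c['frame'][:,:,::-1]
cv2.imwrite('pics/topc.png',cv2.resize(im[120:370,180:550],None,fx=2.1,fy=2.1,interpolation=cv2.INTER_CUBIC))
for n in ['top0','side0']:
    q=cloud(load(n)); q=q.reshape(-1,3); ok=np.isfinite(q).all(1); q=q[ok]
    print(n,'table z', np.median(q[(abs(q[:,2])<.015)&(q[:,0]>.25)&(q[:,0]<.7)&(abs(q[:,1])<.3)][:,2]))
for nm,u,v in [('stop',297,240),('matL',346,245),('matR',460,245),('punch',371,218),('ring',393,227),('bush',441,228),('tray',461,317),('restA',259,320),('restB',329,318),('bottle',183,174),('bar',225,227),('tab',300,224),('knob',345,228)]:
    print(nm,Q[v,u].round(4))
E
```

```text
top0 table z 1.71683139635892e-05
side0 table z 0.0018002488859226728
stop [0.5975 0.172  0.0081]
matL [0.5886 0.0781 0.0048]
matR [ 0.5891 -0.1392  0.0069]
punch [0.6221 0.0392 0.103 ]
ring [ 0.6199 -0.0094  0.0275]
bush [ 0.6228 -0.1053  0.0022]
tray [ 0.4535 -0.1359  0.0056]
restA [0.4466 0.2382 0.0315]
restB [0.4504 0.1109 0.0286]
bottle [0.6992 0.3681 0.1038]
bar [0.6165 0.3039 0.0405]
tab [0.6191 0.1643 0.0595]
knob [0.6161 0.0814 0.0367]
```

View pics/topc.png

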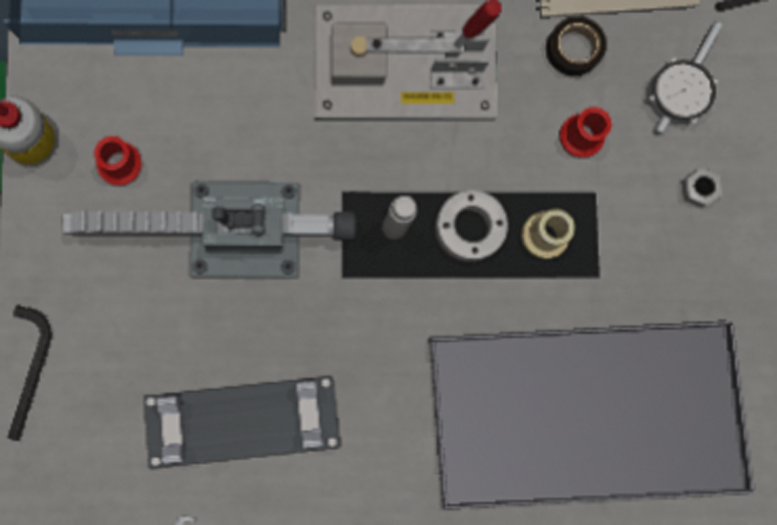

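The crop shows the punch at (402,205), die ring (472,225) and pale bush (549,232) on the mat. The red bushes (118,160) and (586,132) are off the mat, so they are rejected. Next I fit positions from both views.

```bash
cat > fit.py <<'E'
from h import *
from scipy.optimize import least_squares
def circ(p,r):
    f=least_squares(lambda c:np.hypot(p[:,0]-c[0],p[:,1]-c[1])-r,p[:,:2].mean(0),loss='soft_l1',f_scale=.001); return f.x
def sel(Q,xr,yr,zr):
    q=Q.reshape(-1,3); q=q[np.isfinite(q).all(1)]
    return q[(q[:,0]>xr[0])&(q[:,0]<xr[1])&(q[:,1]>yr[0])&(q[:,1]<yr[1])&(q[:,2]>zr[0])&(q[:,2]<zr[1])]
E
python3 - <<'E'
from fit import *
for n in ['top0','side0']:
    Q=cloud(load(n)); print(n)
    for nm,yr,zr in [('punch',(.0,.06),(.05,.12)),('punchtop',(.0,.06),(.095,.12)),('ring',(-.08,-.002),(.018,.04)),('bush',(-.15,-.075),(.018,.06)),('bushtop',(-.15,-.075),(.04,.06))]:
        p=sel(Q,(.57,.66),yr,zr)
        if len(p)>8: print(nm,len(p),'min',p.min(0).round(4),'max',p.max(0).round(4),'med',np.median(p,0).round(4),rect(p))
    for nm,xr,yr,zr in [('bar',(.58,.66),(.22,.36),(.025,.06)),('stopbase',(.55,.68),(.1,.25),(.006,.02)),('stoptop',(.57,.66),(.12,.22),(.045,.055)),('pawl',(.57,.66),(.1,.25),(.056,.1)),('tab',(.57,.66),(.1,.25),(.076,.1)),('rest',(.36,.52),(.05,.3),(.006,.07)),('restch',(.36,.52),(.05,.3),(.02,.07)),('tray',(.34,.58),(-.32,.04),(.009,.03)),('bottle',(.6,.8),(.3,.42),(.02,.16)),('knob',(.57,.66),(.065,.105),(.02,.05)),('mat',(.54,.7),(-.16,.1),(.002,.0065))]:
        p=sel(Q,xr,yr,zr)
        if len(p)>8: print(nm,len(p),rect(p),'z',np.percentile(p[:,2],[5,50,95]).round(4))
E
```

```text
top0
punch 169 min [0.6104 0.0252 0.0507] max [0.6293 0.0471 0.1056] med [0.6174 0.0377 0.0965] (619.8, 36.3, 21.8, 18.7, 87.63)
punchtop 86 min [0.6127 0.0286 0.096 ] max [0.6293 0.0445 0.1056] med [0.6207 0.0359 0.1026] (621.0, 36.5, 15.9, 16.5, 89.24)
ring 617 min [ 0.5904 -0.0632  0.0181] max [ 0.6518 -0.002   0.0312] med [ 0.6205 -0.0316  0.0248] (621.3, -32.1, 60.0, 61.2, 44.3)
bush 242 min [ 0.5992 -0.1164  0.0182] max [ 0.6296 -0.0856  0.0522] med [ 0.6139 -0.0997  0.0449] (614.2, -101.0, 30.3, 30.7, 77.97)
bushtop 149 min [ 0.5995 -0.1164  0.0402] max [ 0.6296 -0.0861  0.0522] med [ 0.6146 -0.1003  0.0474] (614.5, -101.0, 30.2, 29.8, 14.8)
bar 659 (619.4, 277.7, 114.4, 18.7, 89.92) z [0.0311 0.039  0.0435]
stopbase 943 (618.3, 178.2, 88.3, 107.9, 0.19) z [0.0063 0.0081 0.0147]
stoptop 624 (618.7, 177.7, 43.2, 77.7, 0.63) z [0.0464 0.0494 0.053 ]
pawl 172 (619.0, 175.3, 26.8, 43.8, 0.5) z [0.0565 0.0618 0.089 ]
tab 41 (618.5, 191.7, 9.6, 10.9, 0.84) z [0.0827 0.0874 0.0903]
rest 3081 (422.2, 172.4, 110.8, 171.4, 6.2) z [0.0069 0.0098 0.0462]
restch 576 (445.7, 174.8, 55.5, 13
[... 1029 characters left out ...]
3 0.0443]
stopbase 635 (620.0, 174.7, 90.9, 101.0, 0.01) z [0.0071 0.0096 0.0178]
stoptop 349 (620.1, 178.2, 44.9, 79.6, 0.44) z [0.0458 0.0509 0.0536]
pawl 202 (615.8, 175.5, 27.3, 43.2, 13.4) z [0.0571 0.064  0.0894]
tab 51 (619.5, 193.6, 11.6, 9.7, 13.62) z [0.0781 0.0868 0.0908]
rest 2480 (442.9, 182.6, 116.1, 163.0, 26.85) z [0.0092 0.0127 0.0474]
restch 932 (446.3, 174.5, 56.4, 141.2, 6.49) z [0.0214 0.0322 0.0517]
tray 691 (454.7, -132.7, 151.2, 277.7, 3.57) z [0.0093 0.0134 0.0164]
bottle 2803 (705.2, 348.5, 189.4, 96.7, 0.03) z [0.0258 0.075  0.1164]
knob 135 (617.0, 90.9, 22.4, 28.8, 3.32) z [0.0254 0.0379 0.0438]
mat 1259 (619.9, -29.7, 159.6, 259.0, 0.09) z [0.0021 0.0043 0.0062]
```

Both views agree within about 2 mm, and the fits match the stated sizes.

| Item | x (m) | y (m) | Yaw |
|---|---|---|---|
| stop | 0.619 | 0.175 | 0 |
| punch | 0.620 | 0.037 | – |
| die ring | 0.621 | -0.033 | – |
| bush | 0.615 | -0.101 | – |
| tray | 0.454 | -0.133 | 0.061 |
| rest | 0.446 | 0.1745 | 0.108 |

Next I move clear of the press, turn to yaw 90°, and look with the wrist camera.

```bash
python3 -m crank '[[0.019,-0.041,0,0,0,-0.09,0],[0.038,-0.082,0,0,0,-0.18,0],[0.057,-0.122,0,0,0,-0.27,0],[0.076,-0.163,0,0,0,-0.36,0],[0.095,-0.204,0,0,0,-0.45,0],[0.115,-0.245,0,0,0,-0.54,0],[0.155,-0.266,0,0,0,-0.63,0],[0.194,-0.288,0,0,0,-0.72,0],[0.233,-0.309,0,0,0,-0.81,0],[0.272,-0.331,0,0,0,-0.90,0],[0.312,-0.352,0,0,0,-0.99,0],[0.351,-0.374,0,0,0,-1.08,0],[0.390,-0.395,0,0,0,-1.151,0],[0.390,-0.395,0,0,0,-1.151,0],[0.390,-0.395,0,0,0,-1.151,0]]' 60
cat > look.py <<'E'
from fit import *
def wl(name):
    o=env.observe(); c=save(name,'wrist'); return cloud(c,(o['tcp_pos'],o['tool_rot'])),o
E
python3 - <<'E'
from look import *
Q,o=wl('w1'); print(o['tcp_pos'],o['tool_rot'],o['joint_pos'])
q=Q.reshape(-1,3);q=q[np.isfinite(q).all(1)];print(q.min(0),q.max(0))
for nm,yr,zr in [('punch',(.0,.06),(.05,.12)),('punchtop',(.0,.06),(.095,.12)),('ring',(-.08,-.002),(.018,.04)),('bush',(-.15,-.075),(.018,.06)),('bushtop',(-.15,-.075),(.04,.06))]:
    p=sel(Q,(.57,.66),yr,zr)
    if len(p)>8: print(nm,len(p),rect(p),p[:,2].max())
E
```

```text
clock: 1.98
tcp_pos: [0.4492, -0.0511, 0.2096]
tool_rot: [-3.14, 0.0, 1.571]
contact_force: [-0.1, -0.5, 0.8]
gripper_width: 1.002
gripper_force: 0.0
[ 0.44915182 -0.05105881  0.20964329] [-3.14004898e+00  1.40662907e-04  1.57091986e+00] [-2.55997984e-01 -3.21564419e-02 -3.79726091e-01  1.22468436e+00
 -5.27133592e-04  1.31467530e+00]
[-1.18560611 -1.63382357 -0.80700939] [0.96934346 0.4803936  0.33439462]
punch 1339 (619.8, 36.2, 20.3, 21.9, 13.68) 0.10687342961138874
punchtop 531 (620.9, 36.4, 18.1, 17.2, 38.35) 0.10687342961138874
ring 2142 (621.2, -32.1, 61.7, 61.4, 61.29) 0.030837922975335608
bush 1020 (614.5, -101.3, 31.0, 30.5, 30.82) 0.05159270580111841
bushtop 559 (614.8, -101.4, 30.6, 30.6, 37.98) 0.05159270580111841
```

```bash
python3 -m crank '[[0.018,0.034,0,0,0,0,0],[0.035,0.068,0,0,0,0,0],[0.053,0.103,0,0,0,0,0],[0.070,0.137,0,0,0,0,0],[0.0875,0.171,0,0,0,0,0],[0.0875,0.171,0,0,0,0,0],[0.0875,0.171,0.04,0,0,0,0],[0.0875,0.171,0.08,0,0,0,0],[0.0875,0.171,0.12,0,0,0,0],[0.0875,0.171,0.15,0,0,0,0],[0.0875,0.171,0.165,0,0,0,0],[0.0875,0.171,0.165,0,0,0,0],[0.0875,0.171,0.165,0,0,0,1],[0.0875,0.171,0.165,0,0,0,1],[0.0875,0.171,0.165,0,0,0,1],[0.0875,0.171,0.165,0,0,0,1],[0.0875,0.171,0.165,0,0,0,1],[0.0875,0.171,0.165,0,0,0,1]]' 60
```

```text
clock: 4.28
tcp_pos: [0.6218, 0.0365, 0.046]
tool_rot: [3.14, -0.0, 1.571]
contact_force: [-0.5, -0.3, 5.4]
gripper_width: 0.24
gripper_force: 58.7
```

```bash
python3 -m crank '[[0,0,-0.03,0,0,0,1],[0,0,-0.06,0,0,0,1],[-0.008,-0.017,-0.06,0,0,0,1],[-0.024,-0.051,-0.06,0,0,0,1],[-0.04,-0.085,-0.06,0,0,0,1],[-0.056,-0.119,-0.06,0,0,0,1],[-0.072,-0.153,-0.06,0,0,0,1],[-0.08,-0.17,-0.06,0,0,0,1],[-0.08,-0.17,-0.06,0,0,0,1],[-0.08,-0.17,-0.035,0,0,0,1],[-0.08,-0.17,-0.015,0,0,0,1],[-0.08,-0.17,-0.005,0,0,0,1],[-0.08,-0.17,0.000,0,0,0,1],[-0.08,-0.17,0.001,0,0,0,1],[-0.08,-0.17,0.001,0,0,0,1]]'
```

```text
clock: 6.15
tcp_pos: [0.4517, -0.0435, 0.045]
tool_rot: [3.14, -0.0, 1.571]
contact_force: [-1.2, 2.0, 2.5]
gripper_width: 0.244
gripper_force: 59.3
```

```bash
python3 -m crank '[[0,0,0,0,0,0,0.6],[0,0,0,0,0,0,0.5],[0,0,0,0,0,0,0.3],[0,0,0,0,0,0,0],[0,0,0,0,0,0,0],[0,0,0,0,0,0,0],[0,0,-0.03,0,0,0,0],[0,0,-0.06,0,0,0,0],[0,0,-0.09,0,0,0,0],[0,0,-0.09,0,0,0,0]]'
python3 - <<'E'
from look import *
Q=cloud(save('t1','top'))
p=sel(Q,(.38,.52),(-.1,0.02),(.05,.12)); print(len(p),rect(p),p.max(0))
E
```

```text
clock: 7.4
tcp_pos: [0.4533, -0.0442, 0.1367]
tool_rot: [3.136, 0.001, 1.571]
contact_force: [0.2, -0.7, -0.4]
gripper_width: 1.0
gripper_force: 0.0
120 (451.0, -38.6, 20.9, 12.5, 5.18) [ 0.46151122 -0.03230094  0.10507371]
```

```bash
python3 -m crank '[[0.002,0.02,0,0,0,0,0],[0.004,0.06,0,0,0,0,0],[0.007,0.1,0,0,0,0,0],[0.009,0.14,0,0,0,0,0],[0.011,0.17,0,0,0,0,0],[0.011,0.17,0,0,0,0,0],[0.011,0.17,0.04,0,0,0,0],[0.011,0.17,0.08,0,0,0,0],[0.011,0.17,0.11,0,0,0,0],[0.011,0.17,0.127,0,0,0,0],[0.011,0.17,0.127,0,0,0,0],[0.011,0.17,0.127,0,0,0,0.1],[0.011,0.17,0.127,0,0,0,0.2],[0.011,0.17,0.127,0,0,0,1],[0.011,0.17,0.127,0,0,0,1],[0.011,0.17,0.127,0,0,0,1],[0.011,0.17,0.127,0,0,0,1]]'
```

```text
clock: 9.57
tcp_pos: [0.6208, -0.0326, 0.0071]
tool_rot: [-3.142, -0.0, 1.571]
contact_force: [1.2, -0.7, -0.2]
gripper_width: 0.001
gripper_force: 0.0
```

Run:
```python
from look import *
c=save('s2','side'); im=c['frame'][150:300,250:450,::-1]
cv2.imwrite('pics/s2c.png',cv2.resize(im,None,fx=4,fy=4,interpolation=cv2.INTER_CUBIC))
```

```text
(no output)
```

View pics/s2c.png

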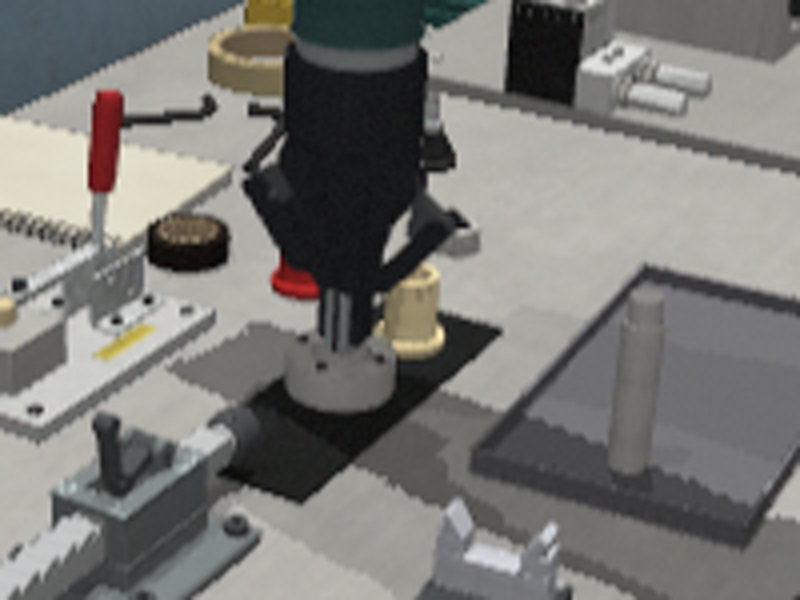

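The side crop shows the fingers shut inside the bore of the ring at (340,350). They passed over its rim, but the ring still stands. I raise the shut fingers, check the ring, and retry lower with a smaller opening.

```bash
python3 -m crank '[[0,0,-0.02,0,0,0,1],[0,0,-0.05,0,0,0,1],[0,0,-0.1,0,0,0,1],[0,-0.03,-0.13,0,0,0,0.13],[0,-0.07,-0.13,0,0,0,0.13],[0,-0.07,-0.13,0,0,0,0.13],[0,-0.07,-0.13,0,0,0,0.13]]'
python3 - <<'E'
from look import *
Q,o=wl('w2'); print(o['tcp_pos'],o['gripper_width'])
for nm,Qq in [('w',Q),('top',cloud(save('t2','top')))]:
  p=sel(Qq,(.57,.68),(-.08,.02),(.018,.04)); print(nm,len(p),rect(p),p[:,2].max())
  pb=sel(Qq,(.57,.68),(-.15,-.07),(.04,.06)); print(nm,len(pb),rect(pb))
im=load('w2')['frame'][:,:,::-1]; cv2.imwrite('pics/w2v.png',im)
E
```

```text
clock: 10.5
tcp_pos: [0.5514, -0.0326, 0.1372]
tool_rot: [3.141, 0.0, 1.571]
contact_force: [-0.3, -0.2, 0.0]
gripper_width: 0.847
gripper_force: 0.0
[ 0.55138222 -0.03264989  0.13717795] 0.8473636227772381
w 3128 (621.5, -32.0, 61.5, 61.8, 20.4) 0.031046119156449448
w 550 (609.5, -101.4, 21.1, 32.2, 0.62)
top 475 (623.5, -26.3, 48.8, 61.8, 70.79) 0.031955153609967146
top 0 (0.0, 0.0, 0.0, 0.0, 0.0)
```

View pics/w2v.png

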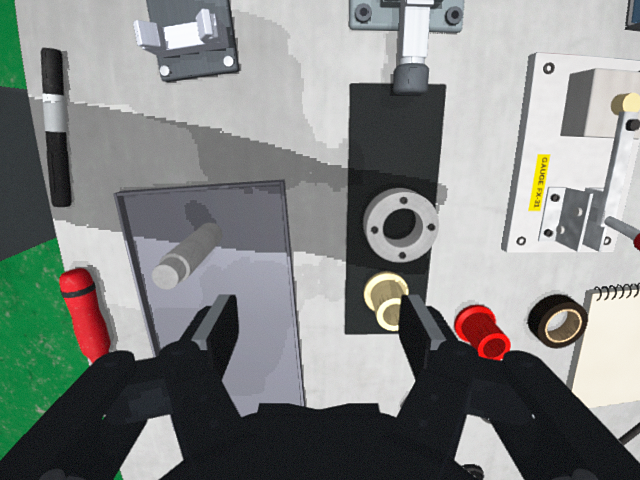

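The wrist picture shows the ring (401,228), bush (388,300), punch upright in the tray (180,260), and the fingers at (215,340) and (420,340). I read the fingertip depth off this frame.

Run:
```python
from look import *
for n in ['w1','w2']:
    c=load(n); 
    T=cloud(c,(np.zeros(3),np.zeros(3)))   # tool frame
    t=T.reshape(-1,3); t=t[np.isfinite(t).all(1)&(t[:,2]<.03)&(abs(t[:,1])<.07)&(abs(t[:,0])<.03)]
    for s in (1,-1):
        f=t[(t[:,1]*s>0)]; i=f[:,2]>f[:,2].max()-.004
        print(n,len(f),'zmax',np.sort(f[:,2])[-10:].round(4)[::3],'at',f[i].mean(0).round(4),'ymin',abs(f[:,1]).min())
```

```text
w1 29427 zmax [-0.0356 -0.0354 -0.0353 -0.0346] at [ 0.0014  0.0423 -0.0372] ymin 2.83617807920859e-06
w1 29313 zmax [-0.0357 -0.0356 -0.0355 -0.0351] at [ 0.0016 -0.0438 -0.0375] ymin 3.507072027222435e-06
w2 29777 zmax [-0.031  -0.0305 -0.0303 -0.0301] at [ 0.0015  0.0355 -0.0324] ymin 3.7678392950167387e-07
w2 30204 zmax [-0.0309 -0.0308 -0.0306 -0.03  ] at [ 0.0006 -0.0373 -0.0325] ymin 6.3903505247837845e-06
```

```bash
python3 -m crank '[[0,0.035,0,0,0,0,0.13],[0,0.070,0,0,0,0,0.13],[0,0.070,0.03,0,0,0,0.13],[0,0.070,0.07,0,0,0,0.13],[0,0.070,0.1,0,0,0,0.13],[0,0.070,0.12,0,0,0,0.13],[0,0.070,0.13,0,0,0,0.13],[0,0.070,0.135,0,0,0,0.13],[0,0.070,0.135,0,0,0,0.13]]'; python3 -m crank '[[0,0,0.004,0,0,0,0.13],[0,0,0.008,0,0,0,0.13],[0,0,0.008,0,0,0,0.13]]'
python3 - <<'E'
from look import *
c=save('s3','side'); im=c['frame'][200:280,300:400,::-1]
cv2.imwrite('pics/s3c.png',cv2.resize(im,None,fx=7,fy=7,interpolation=cv2.INTER_CUBIC))
E
```

```text
clock: 11.72
tcp_pos: [0.6215, -0.0326, 0.0024]
tool_rot: [3.141, 0.0, 1.571]
contact_force: [0.2, 0.1, -0.0]
gripper_width: 0.868
gripper_force: 0.0
clock: 12.1
tcp_pos: [0.6206, -0.0325, -0.006]
tool_rot: [-3.141, -0.0, 1.571]
contact_force: [0.1, -1.0, 0.8]
gripper_width: 0.868
gripper_force: 0.0
```

View pics/s3c.png

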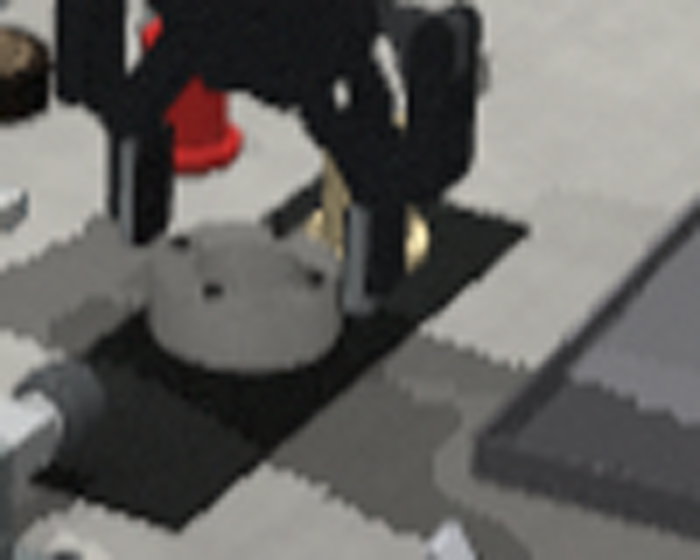

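The side crop shows the open fingertips at (140,245) and (365,310), only just below the ring's top face. So the tips stand about 30 mm behind the TCP at this opening, which matches the depth reading. I go 12 mm lower and close.

```bash
python3 -m crank '[[0,0,0.004,0,0,0,0.13],[0,0,0.008,0,0,0,0.13],[0,0,0.012,0,0,0,0.13],[0,0,0.012,0,0,0,0.13]]' ; python3 -m crank '[[0,0,0,0,0,0,0.2],[0,0,0,0,0,0,0.25],[0,0,0,0,0,0,0.3],[0,0,0,0,0,0,0.3],[0,0,0,0,0,0,0.3]]'
```

```text
clock: 12.65
tcp_pos: [0.6203, -0.0325, -0.0185]
tool_rot: [-3.14, -0.0, 1.571]
contact_force: [0.2, -0.8, -0.7]
gripper_width: 0.87
gripper_force: 0.0
clock: 13.28
tcp_pos: [0.622, -0.0327, -0.017]
tool_rot: [3.139, 0.0, 1.571]
contact_force: [1.2, -0.3, 5.3]
gripper_width: 0.711
gripper_force: 35.5
```

```bash
python3 -m crank '[[0,0,0,0,0,0,1],[0,0,-0.02,0,0,0,1],[0,0,-0.05,0,0,0,1],[0,0,-0.07,0,0,0,1],[-0.009,-0.017,-0.07,0,0,0,1],[-0.027,-0.051,-0.07,0,0,0,1],[-0.045,-0.085,-0.07,0,0,0,1],[-0.063,-0.119,-0.07,0,0,0,1],[-0.081,-0.153,-0.07,0,0,0,1],[-0.09,-0.17,-0.07,0,0,0,1],[-0.09,-0.17,-0.07,0,0,0,1],[-0.09,-0.17,-0.045,0,0,0,1],[-0.09,-0.17,-0.02,0,0,0,1],[-0.09,-0.17,-0.005,0,0,0,1],[-0.09,-0.17,0,0,0,0,1],[-0.09,-0.17,0.001,0,0,0,1],[-0.09,-0.17,0.001,0,0,0,1]]' ; python3 -m crank '[[0,0,0,0,0,0,0.2],[0,0,0,0,0,0,0.13],[0,0,0,0,0,0,0.13],[0,0,0,0,0,0,0.13],[0,0,-0.03,0,0,0,0.13],[0,0,-0.07,0,0,0,0.13],[0,0,-0.11,0,0,0,0.13],[0,0,-0.14,0,0,0,0.13],[0,0,-0.14,0,0,0,0.13]]'
```

```text
clock: 15.4
tcp_pos: [0.4504, -0.1218, -0.0177]
tool_rot: [-3.14, -0.001, 1.571]
contact_force: [-5.5, 2.6, 6.9]
gripper_width: 0.698
gripper_force: 67.8
clock: 16.52
tcp_pos: [0.4533, -0.1236, 0.1238]
tool_rot: [3.136, 0.002, 1.571]
contact_force: [0.3, -0.6, -0.5]
gripper_width: 0.872
gripper_force: 0.0
```

```bash
python3 -m crank '[[0.005,0.03,0,0,0,0,0.25],[0.01,0.07,0,0,0,0,0.25],[0.015,0.11,0,0,0,0,0.25],[0.0212,0.15,0,0,0,0,0.25],[0.0212,0.164,0,0,0,0,0.25],[0.0212,0.164,0,0,0,0,0.25],[0.0212,0.164,0.04,0,0,0,0.25],[0.0212,0.164,0.08,0,0,0,0.25],[0.0212,0.164,0.11,0,0,0,0.25],[0.0212,0.164,0.1255,0,0,0,0.25],[0.0212,0.164,0.1255,0,0,0,0.25]]' ; python3 -m crank '[[0,0,0,0,0,0,0.4],[0,0,0,0,0,0,0.5],[0,0,0,0,0,0,0.6],[0,0,0,0,0,0,1],[0,0,0,0,0,0,1]]'
```

```text
clock: 17.9
tcp_pos: [0.6128, -0.1012, -0.0054]
tool_rot: [-3.138, -0.001, 1.57]
contact_force: [0.0, -0.3, 0.6]
gripper_width: 0.753
gripper_force: 0.0
clock: 18.52
tcp_pos: [0.6158, -0.1016, -0.0032]
tool_rot: [3.14, 0.0, 1.571]
contact_force: [-0.6, 1.0, 5.1]
gripper_width: 0.34
gripper_force: 59.2
```

```bash
python3 -m crank '[[0,0,-0.02,0,0,0,1],[0,0,-0.05,0,0,0,1],[0,0,-0.07,0,0,0,1],[-0.011,-0.016,-0.07,0,0,0,1],[-0.033,-0.048,-0.07,0,0,0,1],[-0.055,-0.08,-0.07,0,0,0,1],[-0.077,-0.112,-0.07,0,0,0,1],[-0.099,-0.144,-0.07,0,0,0,1],[-0.11,-0.16,-0.07,0,0,0,1],[-0.11,-0.16,-0.07,0,0,0,1],[-0.11,-0.16,-0.045,0,0,0,1],[-0.11,-0.16,-0.02,0,0,0,1],[-0.11,-0.16,-0.005,0,0,0,1],[-0.11,-0.16,0,0,0,0,1],[-0.11,-0.16,0.001,0,0,0,1],[-0.11,-0.16,0.001,0,0,0,1]]' ; python3 -m crank '[[0,0,0,0,0,0,0.4],[0,0,0,0,0,0,0.3],[0,0,0,0,0,0,0.3],[0,0,0,0,0,0,0.3],[0,0,-0.03,0,0,0,0.3],[0,0,-0.07,0,0,0,0.3],[0,0,-0.11,0,0,0,0.3],[0,0,-0.15,0,0,0,0.3],[0,0,-0.19,0,0,0,0.3],[0.06,0,-0.21,0,0,0,0.3],[0.12,0,-0.21,0,0,0,0.3],[0.12,0,-0.21,0,0,0,0.3]]'
python3 - <<'E'
from look import *
Q,o=wl('w3'); print(o['tcp_pos'])
T=cloud(save('t3','top')); S=cloud(save('s3b','side'))
for nm,Qq in [('w',Q),('top',T),('side',S)]:
  for k,yr,zr in [('punch',(-.08,0.02),(.06,.13)),('ring',(-.17,-.08),(.02,.04)),('bush',(-.26,-.17),(.035,.06))]:
    p=sel(Qq,(.39,.52),yr,zr); 
    if len(p)>8: print(nm,k,len(p),rect(p),p[:,2].max().round(4))
  if nm!='top':
    for k,xr,yr,zr in [('tab',(.57,.66),(.1,.25),(.076,.1)),('knob',(.57,.66),(.065,.105),(.02,.05)),('bar',(.58,.66),(.22,.36),(.025,.06)),('restch',(.36,.52),(.05,.3),(.02,.07))]:
      p=sel(Qq,xr,yr,zr)
      if len(p)>8: print(nm,k,len(p),rect(p),p[:,2].max().round(4))
E
```

```text
clock: 20.52
tcp_pos: [0.4545, -0.2105, -0.0043]
tool_rot: [-3.14, -0.001, 1.571]
contact_force: [-3.0, 2.2, 7.3]
gripper_width: 0.343
gripper_force: 60.7
clock: 22.02
tcp_pos: [0.4543, -0.0881, 0.2049]
tool_rot: [3.142, -0.001, 1.576]
contact_force: [0.2, -0.3, -0.5]
gripper_width: 0.701
gripper_force: 0.0
[ 0.45429522 -0.08807402  0.2048949 ]
w punch 609 (451.6, -42.5, 20.6, 19.8, 0.39) 0.1058
w ring 1864 (450.0, -121.6, 61.3, 61.3, 13.66) 0.0299
w bush 585 (454.3, -210.2, 30.0, 31.1, 2.6) 0.0512
w knob 1128 (618.2, 88.9, 32.0, 25.1, 89.49) 0.0443
w restch 100 (442.8, 105.6, 35.0, 1.6, 4.64) 0.0303
top punch 164 (451.1, -41.9, 19.4, 20.5, 88.21) 0.1057
top ring 607 (450.3, -118.9, 60.2, 57.6, 5.84) 0.0309
side punch 229 (451.2, -40.7, 22.0, 21.1, 32.07) 0.1057
side ring 245 (443.9, -123.7, 47.1, 69.0, 19.34) 0.0303
side bush 134 (454.5, -209.1, 30.2, 32.7, 4.26) 0.0514
side tab 52 (619.8, 193.4, 12.4, 8.5, 3.95) 0.0935
side knob 134 (618.0, 88.0, 31.8, 21.9, 86.92) 0.0442
side bar 752 (620.7, 277.8, 115.1, 21.6, 89.8) 0.0467
side restch 931 (446.2, 174.7, 56.4, 141.4, 6.46) 0.0553
```

Wrist and top/side views show all three tools standing in the tray. Now the pawl: go over the tab with the jaw half closed.

```bash
python3 -m crank '[[0.03,0.02,0,0,0,0,0.5],[0.07,0.045,0,0,0,0,0.5],[0.11,0.065,0,0,0,0,0.5],[0.15,0.09,0,0,0,0,0.5],[0.19,0.115,0,0,0,0,0.5],[0.23,0.14,0,0,0,0,0.5],[0.27,0.16,0,0,0,0,0.5],[0.2843,0.165,0,0,0,0,0.5],[0.2843,0.165,0,0,0,0,0.5],[0.2843,0.165,0.04,0,0,0,0.5],[0.2843,0.165,0.08,0,0,0,0.5],[0.2843,0.165,0.12,0,0,0,0.5],[0.2843,0.165,0.145,0,0,0,0.5],[0.2843,0.165,0.1585,0,0,0,0.5],[0.2843,0.165,0.1585,0,0,0,0.5],[0.2843,0.165,0.1585,0,0,0,0.5]]'; python3 -m crank '[[0,0,0,0,0,0,0.7],[0,0,0,0,0,0,0.8],[0,0,0,0,0,0,1],[0,0,0,0,0,0,1],[0,0,0,0,0,0,1]]' 25
```

```text
clock: 24.18
tcp_pos: [0.6211, 0.1927, 0.0476]
tool_rot: [3.139, -0.0, 1.57]
contact_force: [0.5, 0.8, -0.8]
gripper_width: 0.504
gripper_force: 0.0
clock: 24.8
tcp_pos: [0.6206, 0.1932, 0.0469]
tool_rot: [3.14, -0.0, 1.571]
contact_force: [-0.1, -0.0, 4.9]
gripper_width: 0.111
gripper_force: 28.1
```

```bash
python3 -m crank '[[-0.004,0,-0.0056,0,0,0,1],[-0.0085,0,-0.010,0,0,0,1],[-0.0137,0,-0.0138,0,0,0,1],[-0.0195,0,-0.0165,0,0,0,1],[-0.0256,0,-0.018,0,0,0,1],[-0.032,0,-0.0187,0,0,0,1],[-0.0384,0,-0.018,0,0,0,1],[-0.0445,0,-0.0165,0,0,0,1],[-0.0504,0,-0.0138,0,0,0,1],[-0.0556,0,-0.010,0,0,0,1],[-0.0575,0,-0.0084,0,0,0,1],[-0.0575,0,-0.0084,0,0,0,1]]'
python3 - <<'E'
from look import *
c=save('s4','side'); im=c['frame'][230:330,220:340,::-1]
cv2.imwrite('pics/s4c.png',cv2.resize(im,None,fx=6,fy=6,interpolation=cv2.INTER_CUBIC))
E
```

```text
clock: 26.3
tcp_pos: [0.6205, 0.1341, 0.0566]
tool_rot: [3.14, 0.002, 1.57]
contact_force: [-1.3, -1.4, 10.3]
gripper_width: 0.11
gripper_force: 25.8
```

View pics/s4c.png

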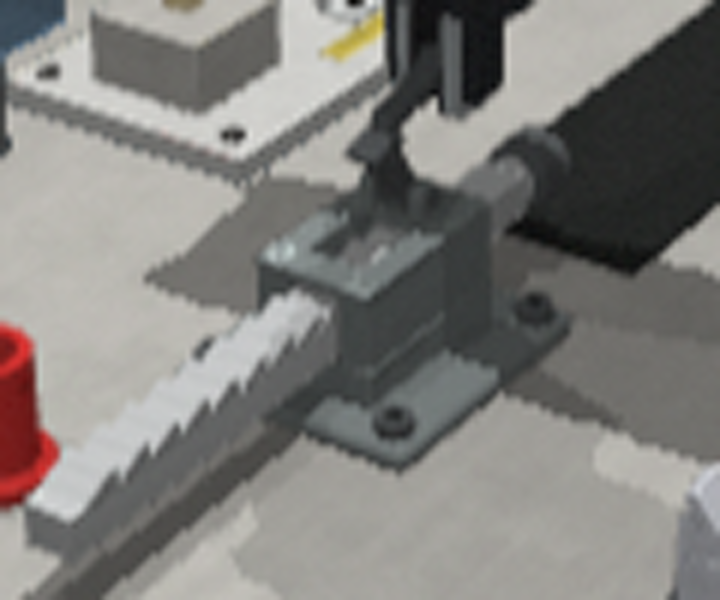

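The side crop shows the pawl swung fully over in the grip at (400,100), clear of the bar. I release it and rise.

```bash
python3 -m crank '[[0,0,0,0,0,0,0.6],[0,0,0,0,0,0,0.5],[0,0,0,0,0,0,0.5],[0,0,0,0,0,0,0.5],[0,0,-0.03,0,0,0,0.5],[0,0,-0.07,0,0,0,0.5],[-0.02,0,-0.08,0,0.1,0,0.5],[-0.0485,0,-0.08,0,0.2,0,0.5],[-0.0485,0,-0.08,0,0.2,0,0.5]]'
python3 - <<'E'
from look import *
Q,o=wl('w4'); print(o['tcp_pos'],o['tool_rot'])
for n,S in [('w',Q),('s',cloud(save('s5','side')))]:
  for k,xr,yr,zr in [('pawl',(.57,.66),(.07,.25),(.055,.12)),('knob',(.57,.66),(.065,.105),(.02,.05)),('bar',(.58,.66),(.22,.36),(.025,.06))]:
      p=sel(S,xr,yr,zr)
      if len(p)>8: print(n,k,len(p),rect(p),p.min(0).round(4),p.max(0).round(4))
im=load('s5')['frame'][:,:,::-1][210:340,220:380]; cv2.imwrite('pics/s5c.png',cv2.resize(im,None,fx=4.6,fy=4.6,interpolation=cv2.INTER_CUBIC))
E
```

```text
clock: 27.48
tcp_pos: [0.62, 0.0837, 0.1343]
tool_rot: [-3.141, -0.199, 1.566]
contact_force: [-0.5, 0.6, 0.2]
gripper_width: 0.502
gripper_force: 0.0
[0.62004734 0.08371947 0.13430894] [-3.1412061  -0.19946599  1.56580962]
w pawl 1565 (619.8, 143.7, 50.0, 27.6, 89.59) [0.6061 0.1187 0.0551] [0.6338 0.1687 0.0929]
w knob 1032 (619.8, 89.1, 30.9, 25.0, 89.38) [0.6071 0.0737 0.0297] [0.6322 0.1045 0.0445]
w bar 1903 (620.1, 252.9, 65.8, 18.1, 89.64) [0.6109 0.22   0.0357] [0.629  0.2858 0.0456]
s pawl 233 (623.7, 144.9, 27.5, 52.5, 13.65) [0.6053 0.1181 0.055 ] [0.6337 0.1704 0.0919]
s knob 135 (617.8, 89.6, 28.9, 23.0, 82.29) [0.6057 0.0762 0.0204] [0.6304 0.1046 0.045 ]
s bar 755 (619.9, 277.6, 115.4, 22.0, 88.95) [0.6091 0.22   0.0251] [0.6313 0.3354 0.0461]
```

View pics/s5c.png

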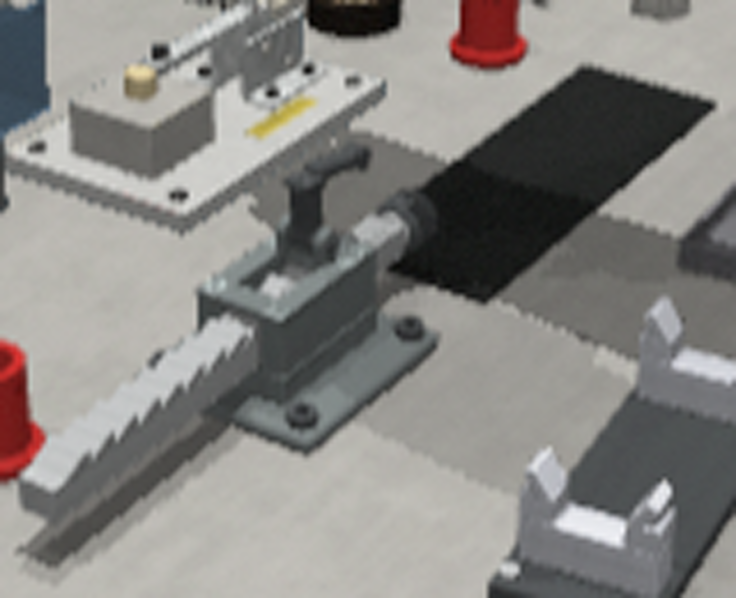

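The side crop shows the pawl staying back, with its tab at (345,160), and the bar still in the guide. I lower onto the knob at (415,215), tilted 0.2 rad so the gripper body clears the pawl.

```bash
python3 -m crank '[[-0.006,0,0.03,0,0,0,0.5],[-0.0121,0,0.06,0,0,0,0.5],[-0.0182,0,0.09,0,0,0,0.5],[-0.0233,0,0.115,0,0,0,0.5],[-0.027,0,0.1333,0,0,0,0.5],[-0.027,0,0.1333,0,0,0,0.5],[-0.027,0,0.1333,0,0,0,0.5]]'; python3 -m crank '[[0,0,0,0,0,0,0.6],[0,0,0,0,0,0,0.7],[0,0,0,0,0,0,1],[0,0,0,0,0,0,1],[0,0,0,0,0,0,1]]' 60
```

```text
clock: 28.45
tcp_pos: [0.6207, 0.0874, -0.0007]
tool_rot: [3.14, -0.2, 1.572]
contact_force: [0.3, -0.3, -0.1]
gripper_width: 0.5
gripper_force: 0.0
clock: 29.08
tcp_pos: [0.6209, 0.0867, -0.0007]
tool_rot: [3.14, -0.2, 1.571]
contact_force: [0.5, -1.4, 4.7]
gripper_width: 0.275
gripper_force: 58.7
```

```bash
python3 -m crank '[[-0.0098,0,-0.002,0,0,0,1],[-0.0196,0,-0.004,0,0,0,1],[-0.0294,0,-0.006,0,0,0,1],[-0.0392,0,-0.0079,0,0,0,1],[-0.049,0,-0.0099,0,0,0,1],[-0.0588,0,-0.0119,0,0,0,1],[-0.0686,0,-0.0139,0,0,0,1],[-0.0784,0,-0.0159,0,0,0,1],[-0.0882,0,-0.0179,0,0,0,1],[-0.098,0,-0.0199,0,0,0,1],[-0.1078,0,-0.0219,0,0,0,1],[-0.1176,0,-0.0238,0,0,0,1],[-0.1274,0,-0.0258,0,0,0,1],[-0.1274,0,-0.0258,0,0,0,1]]'
python3 - <<'E'
from look import *
S=cloud(save('s6','side'))
for k,xr,yr,zr in [('knobbar',(.59,.65),(-.1,.13),(.02,.05)),('bar',(.58,.66),(.22,.36),(.025,.06)),('pawl',(.57,.66),(.11,.25),(.055,.12))]:
      p=sel(S,xr,yr,zr)
      if len(p)>8: print(k,len(p),rect(p),p.min(0).round(4),p.max(0).round(4))
E
```

```text
clock: 30.82
tcp_pos: [0.62, -0.0448, -0.0016]
tool_rot: [-3.141, -0.198, 1.57]
contact_force: [0.6, -2.9, -1.0]
gripper_width: 0.273
gripper_force: 58.9
knobbar 802 (627.0, 30.1, 194.0, 51.3, 84.96) [ 0.5935 -0.0679  0.0213] [0.6461 0.1284 0.0499]
pawl 232 (616.3, 145.2, 51.2, 25.1, 77.61) [0.6062 0.119  0.0553] [0.633  0.1694 0.0916]
```

```bash
python3 -m crank '[[0,0,0,0,0,0,0.6],[0,0,0,0,0,0,0.5],[0,0,0,0,0,0,0.5],[0.004,0,-0.02,0,0,0,0.5],[0.01,0,-0.05,0,0,0,0.5],[0.0159,0,-0.0784,0,0,0,0.5],[0.05,0,-0.071,0,-0.07,0,0.5],[0.09,0,-0.063,0,-0.14,0,0.5],[0.1266,0,-0.056,0,-0.2,0,0.5],[0.1266,0,-0.056,0,-0.2,0,0.5],[0.1266,0,-0.056,0,-0.2,0,0.5]]'
python3 - <<'E'
from look import *
Q,o=wl('w5'); print(o['tcp_pos'],o['tool_rot'])
for n,S in [('t',cloud(save('t7','top'))),('s',cloud(save('s7','side')))]:
  for k,xr,yr,zr in [('knob',(.59,.65),(-.07,-.03),(.012,.05)),('knobend',(.59,.65),(-.07,-.04),(.025,.05)),('mid',(.59,.65),(-.03,.1),(.025,.05))]:
      p=sel(S,xr,yr,zr)
      if len(p)>8: print(n,k,len(p),rect(p),p.min(0).round(4),p.max(0).round(4))
E
```

```text
clock: 32.25
tcp_pos: [0.6198, 0.0701, 0.0785]
tool_rot: [-3.142, 0.0, 1.572]
contact_force: [-0.4, 0.6, -0.7]
gripper_width: 0.503
gripper_force: 0.0
[0.61976581 0.07010778 0.07851833] [-3.14152658e+00  1.40444207e-04  1.57163935e+00]
s knob 89 (618.1, -44.6, 23.9, 27.2, 2.57) [ 0.6064 -0.0584  0.012 ] [ 0.6299 -0.0306  0.0333]
s knobend 33 (619.5, -49.8, 17.3, 20.7, 89.52) [ 0.6092 -0.0584  0.0251] [ 0.6299 -0.0411  0.0326]
s mid 342 (618.9, 35.0, 128.6, 20.8, 89.74) [ 0.6087 -0.0293  0.0254] [0.6296 0.0994 0.043 ]
```

```bash
python3 -m crank '[[0.002,0,0.03,0,0,0,0.5],[0.002,0,0.06,0,0,0,0.5],[0.002,0,0.075,0,0,0,0.5],[0.002,0,0.0835,0,0,0,0.5],[0.002,0,0.0835,0,0,0,0.5],[0.002,0,0.0835,0,0,0,0.6],[0.002,0,0.0835,0,0,0,0.7],[0.002,0,0.0835,0,0,0,1],[0.002,0,0.0835,0,0,0,1],[0.002,0,0.0835,0,0,0,1]]' 80; python3 -m crank '[[0,0,-0.001,0,-0.02,0,1],[0,0,-0.002,0,-0.035,0,1],[-0.01,0,-0.003,0,-0.045,0,1],[-0.02,0,-0.003,0,-0.045,0,1],[-0.03,0,-0.003,0,-0.045,0,1],[-0.04,0,-0.003,0,-0.045,0,1],[-0.05,0,-0.003,0,-0.045,0,1],[-0.06,0,-0.003,0,-0.045,0,1],[-0.07,0,-0.003,0,-0.045,0,1],[-0.08,0,-0.003,0,-0.045,0,1],[-0.09,0,-0.003,0,-0.045,0,1],[-0.09,0,-0.003,0,-0.045,0,1],[-0.09,0,-0.003,0,-0.045,0,1]]'
python3 - <<'E'
from look import *
c=save('s8','side'); S=cloud(c)
p=sel(S,(.59,.65),(.05,.14),(.015,.05)); print(rect(p),p.min(0),p.max(0))
p=sel(S,(.6,.64),(-.2,-.06),(.01,.05)); print(rect(p),p.min(0),p.max(0))
cv2.imwrite('pics/s8c.png',cv2.resize(c['frame'][190:330,240:400,::-1],None,fx=4.2,fy=4.2,interpolation=cv2.INTER_CUBIC))
E
```

```text
clock: 33.65
tcp_pos: [0.621, 0.072, -0.0038]
tool_rot: [3.139, 0.0, 1.571]
contact_force: [-0.3, -0.1, 6.2]
gripper_width: 0.189
gripper_force: 81.2
clock: 35.28
tcp_pos: [0.6197, -0.0181, -0.0021]
tool_rot: [-3.141, 0.045, 1.571]
contact_force: [-0.6, 0.8, -3.6]
gripper_width: 0.188
gripper_force: 80.1
(615.6, 94.8, 89.4, 33.8, 89.25) [0.5993245  0.05001482 0.02091253] [0.63308259 0.13977986 0.04548283]
(610.6, -103.6, 13.4, 84.1, 4.63) [ 0.60567636 -0.14578467  0.01317139] [ 0.62012889 -0.06142943  0.03831394]
```

View pics/s8c.png

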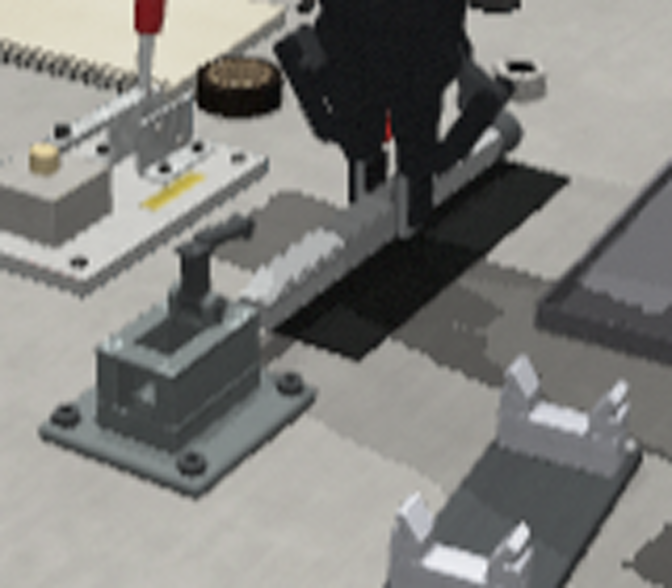

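The side crop shows the bar's end at (255,300), just clear of the guide, with the guide empty at (145,390). I draw it 30 mm further, lift it, and carry it over the rest.

```bash
python3 -m crank '[[-0.01,0,0,0,0,0,1],[-0.03,0,0.0013,0,0,0,1],[-0.03,0,0.0013,0,0,0,1],[-0.031,0,-0.02,0,0,0,1],[-0.033,0,-0.06,0,0,0,1],[-0.035,0,-0.1,0,0,0,1],[-0.036,0,-0.1286,0,0,0,1],[-0.02,-0.015,-0.129,0,0,-0.01,1],[0.01,-0.04,-0.13,0,0,-0.03,1],[0.04,-0.065,-0.131,0,0,-0.05,1],[0.07,-0.09,-0.133,0,0,-0.07,1],[0.1,-0.115,-0.135,0,0,-0.09,1],[0.13,-0.14,-0.136,0,0,-0.108,1],[0.16,-0.16,-0.1376,0,0,-0.108,1],[0.185,-0.1735,-0.1386,0,0,-0.108,1],[0.185,-0.1735,-0.1386,0,0,-0.108,1],[0.185,-0.1735,-0.1386,0,0,-0.108,1]]'
python3 - <<'E'
from look import *
Q,o=wl('w6'); print(o['tcp_pos'],o['tool_rot'])
for n,S in [('t',cloud(save('t9','top'))),('s',cloud(save('s9','side')))]:
  p=sel(S,(.38,.5),(.0,.35),(.1,.19))
  for a,b in [(0,.06),(.06,.12),(.23,.28),(.28,.34)]:
    q=p[(p[:,1]>a)&(p[:,1]<b)]
    if len(q)>8: print(n,a,len(q),rect(q),q.min(0).round(4),q.max(0).round(4))
E
```

```text
clock: 37.45
tcp_pos: [0.4448, 0.1727, 0.1269]
tool_rot: [-3.134, 0.045, 1.68]
contact_force: [0.1, 0.6, -4.1]
gripper_width: 0.188
gripper_force: 80.1
[0.44480311 0.17266378 0.1269105 ] [-3.1344527   0.04533753  1.6797553 ]
t 0 155 (458.4, 52.5, 25.1, 14.7, 0.52) [0.4458 0.0451 0.1527] [0.471  0.0598 0.1688]
t 0.06 452 (455.7, 89.7, 23.5, 60.6, 3.82) [0.4426 0.0603 0.1528] [0.4693 0.1192 0.1703]
s 0 21 (462.1, 53.2, 12.8, 15.1, 89.36) [0.4545 0.0469 0.1614] [0.4697 0.0597 0.1679]
s 0.06 56 (454.8, 90.2, 14.0, 61.3, 11.76) [0.4429 0.06   0.1495] [0.4672 0.119  0.1685]
s 0.23 316 (437.0, 255.0, 19.5, 52.1, 6.84) [0.4247 0.2301 0.1505] [0.4483 0.2798 0.1744]
s 0.28 278 (432.8, 292.6, 19.4, 25.1, 4.47) [0.4228 0.2801 0.1514] [0.443  0.3048 0.1745]
```

The bar spans y 0.045 to 0.305, so its centre is 0.175. Its line matches the rest's axis within 1 mm, and its underside is at about 0.150. I lower it into the notches.

```bash
python3 -m crank '[[0.001,0,0.02,0,0,0,1],[0.0023,0,0.05,0,0,0,1],[0.0036,0,0.08,0,0,0,1],[0.0045,0,0.1,0,0,0,1],[0.005,0,0.112,0,0,0,1],[0.0054,0,0.117,0,0,0,1],[0.0054,0,0.119,0,0,0,1],[0.0054,0,0.119,0,0,0,1]]'
python3 - <<'E'
from look import *
c=save('s10','side')
S=cloud(c); p=sel(S,(.38,.5),(.24,.35),(.02,.08)); print(rect(p),p.min(0),p.max(0))
cv2.imwrite('pics/s10c.png',cv2.resize(c['frame'][240:360,300:420,::-1],None,fx=5,fy=5,interpolation=cv2.INTER_CUBIC))
E
```

```text
clock: 38.6
tcp_pos: [0.4461, 0.1727, 0.01]
tool_rot: [-3.137, 0.046, 1.678]
contact_force: [-3.8, -0.8, 2.9]
gripper_width: 0.189
gripper_force: 81.0
(438.8, 273.1, 55.0, 66.1, 0.18) [0.41140976 0.24002382 0.02020349] [0.46639849 0.30619752 0.05644706]
```

View pics/s10c.png

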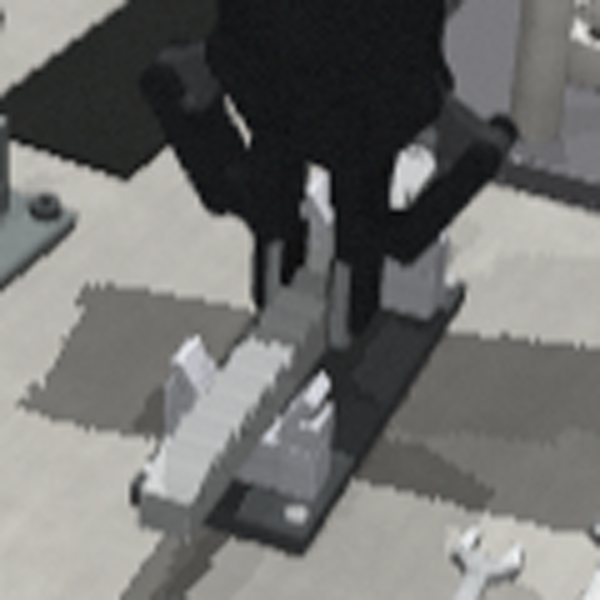

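The side crop shows the bar sitting in the near notch (240,420) and running into the far one (410,270), with light contact felt. I release and rise.

```bash
python3 -m crank '[[0,0,0,0,0,0,0.7],[0,0,0,0,0,0,0.55],[0,0,0,0,0,0,0.5],[0,0,0,0,0,0,0.5],[-0.0014,0,-0.03,0,0,0,0.5],[-0.0036,0,-0.08,0,0,0,0.5],[-0.0059,0,-0.13,0,0,0,0.5],[-0.008,0,-0.18,0,0,0,0.5],[-0.008,0,-0.18,0,0.045,0.108,0.5],[-0.008,0,-0.18,0,0.045,0.108,0.5],[-0.008,0,-0.18,0,0.045,0.108,0.5]]'
python3 - <<'E'
from look import *
Q,o=wl('w7'); print(o['tcp_pos'],o['tool_rot'])
for n,S in [('w',Q),('t',cloud(save('t11','top'))),('s',cloud(save('s11','side')))]:
  p=sel(S,(.38,.5),(.03,.32),(.043,.075)); print(n,len(p))
  for a,b in [(.03,.066),(.125,.145),(.155,.175),(.21,.23),(.27,.31)]:
    q=p[(p[:,1]>a)&(p[:,1]<b)]
    if len(q)>8: print(' ',a,len(q),np.median(q,0).round(4),q.min(0).round(4),q.max(0).round(4))
for k,yr,zr in [('punch',(-.08,0.02),(.06,.13)),('ring',(-.17,-.08),(.02,.04)),('bush',(-.26,-.17),(.035,.06))]:
  for T in (Q,cloud(load('s11'))):
    p=sel(T,(.39,.52),yr,zr); 
    if len(p)>8: print(k,len(p),rect(p),p[:,2].max().round(4))
c=load('t11');cv2.imwrite('pics/t11c.png',cv2.resize(c['frame'][200:370,220:550,::-1],None,fx=2.4,fy=2.4))
E
```

```text
clock: 40.02
tcp_pos: [0.4458, 0.1729, 0.1882]
tool_rot: [-3.137, 0.001, 1.572]
contact_force: [-0.3, 0.4, 0.2]
gripper_width: 0.501
gripper_force: 0.0
[0.44584119 0.17289331 0.18824114] [-3.13726932e+00  9.47058371e-04  1.57205341e+00]
w 6343
  0.03 395 [0.4575 0.0576 0.0498] [0.4461 0.0462 0.0431] [0.4703 0.066  0.0536]
  0.125 342 [0.4497 0.135  0.0507] [0.4402 0.125  0.0466] [0.4768 0.1449 0.0544]
  0.155 379 [0.4459 0.1651 0.0516] [0.4367 0.155  0.0455] [0.4563 0.175  0.0542]
  0.21 593 [0.4388 0.2226 0.0507] [0.4125 0.21   0.043 ] [0.4657 0.23   0.0548]
  0.27 901 [0.4332 0.2866 0.0497] [0.4229 0.27   0.0447] [0.4439 0.3039 0.0547]
t 589
  0.03 134 [0.4576 0.0555 0.0479] [0.4471 0.0447 0.043 ] [0.4684 0.0646 0.052 ]
  0.125 40 [0.4504 0.1282 0.0481] [0.4415 0.1255 0.0437] [0.4574 0.1327 0.0544]
s 1278
  0.03 82 [0.4553 0.0595 0.0496] [0.4454 0.0429 0.0431] [0.4697 0.0658 0.0538]
  0.125 70 [0.449  0.1345 0.0513] [0.4405 0.1251 0.0435] [0.4772 0.145  0.0545]
  0.155 71 [0.4446 0.1632 0.0517] [0.4372 0.155  0.0431] [0.4558 0.1748 0.0542]
  0.21 95 [0.4381 0.2204 0.0514] [0.4149 0.2118 0.0431] [0.4658 0.23   0.0546]
  0.27 226 [0.4332 0.2892 0.0497] [0.4233 0.2701 0.0431] [0.4451 0.3047 0.0555]
punch 25 (450.0, -33.1, 12.1, 2.4, 10.58) 0.0646
punch 232 (450.9, -39.9, 22.2, 17.9, 31.47) 0.1055
ring 238 (443.8, -123.8, 47.2, 66.3, 19.34) 0.0291
bush 133 (454.9, -208.8, 30.6, 31.9, 55.58) 0.0511
```

View pics/t11c.png

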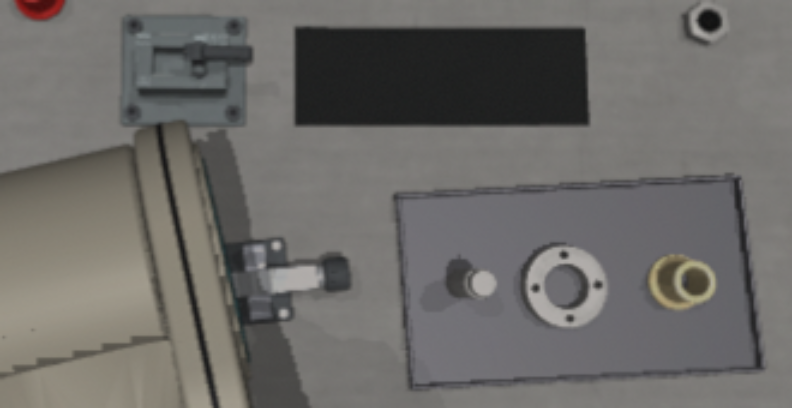

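The top crop shows the mat empty, all three tools standing in the tray ((483,283), (566,285), (690,282)), and the bar in the rest. The three views give the bar level and centred. Now I return the bush.

```bash
python3 -m crank '[[-0.03,0.001,0,-0.0044,0,0,0.3],[-0.075,0.002,0,-0.0044,0,0,0.3],[-0.12,0.003,0,-0.0044,0,0,0.3],[-0.165,0.004,0,-0.0044,0,0,0.3],[-0.21,0.005,0,-0.0044,0,0,0.3],[-0.255,0.006,0,-0.0044,0,0,0.3],[-0.3,0.007,0,-0.0044,0,0,0.3],[-0.345,0.008,0,-0.0044,0,0,0.3],[-0.375,0.0087,0,-0.0044,0,0,0.3],[-0.383,0.0087,0,-0.0044,0,0,0.3],[-0.383,0.0087,0,-0.0044,0,0,0.3],[-0.383,0.0087,0.04,-0.0044,0,0,0.3],[-0.383,0.0087,0.08,-0.0044,0,0,0.3],[-0.383,0.0087,0.12,-0.0044,0,0,0.3],[-0.383,0.0087,0.16,-0.0044,0,0,0.3],[-0.383,0.0087,0.18,-0.0044,0,0,0.3],[-0.383,0.0087,0.1925,-0.0044,0,0,0.3],[-0.383,0.0087,0.1925,-0.0044,0,0,0.3],[-0.383,0.0087,0.1925,-0.0044,0,0,0.3]]' 60 ; python3 -m crank '[[0,0,0,0,0,0,0.4],[0,0,0,0,0,0,0.5],[0,0,0,0,0,0,0.6],[0,0,0,0,0,0,1],[0,0,0,0,0,0,1]]'
```

```text
clock: 42.55
tcp_pos: [0.4558, -0.2101, -0.0023]
tool_rot: [3.138, 0.001, 1.571]
contact_force: [0.1, 0.8, 0.9]
gripper_width: 0.7
gripper_force: 0.0
clock: 43.18
tcp_pos: [0.455, -0.2102, -0.0027]
tool_rot: [3.139, 0.001, 1.571]
contact_force: [-1.4, 0.9, 6.2]
gripper_width: 0.34
gripper_force: 59.3
```

```bash
python3 -m crank '[[0,0,-0.02,0,0,0,1],[0,0,-0.05,0,0,0,1],[0,0,-0.07,0,0,0,1],[0.011,0.016,-0.07,0,0,0,1],[0.033,0.048,-0.07,0,0,0,1],[0.055,0.08,-0.07,0,0,0,1],[0.077,0.112,-0.07,0,0,0,1],[0.099,0.146,-0.07,0,0,0,1],[0.1087,0.1605,-0.07,0,0,0,1],[0.1087,0.1605,-0.07,0,0,0,1],[0.1087,0.1605,-0.045,0,0,0,1],[0.1087,0.1605,-0.02,0,0,0,1],[0.1087,0.1605,-0.006,0,0,0,1],[0.1087,0.1605,-0.002,0,0,0,1],[0.1087,0.1605,-0.001,0,0,0,1],[0.1087,0.1605,-0.001,0,0,0,1]]' ; python3 -m crank '[[0,0,0,0,0,0,0.4],[0,0,0,0,0,0,0.3],[0,0,0,0,0,0,0.3],[0,0,0,0,0,0,0.3],[0,0,-0.03,0,0,0,0.3],[0,0,-0.07,0,0,0,0.13],[0,0,-0.11,0,0,0,0.13],[0,0,-0.14,0,0,0,0.13],[0,-0.03,-0.14,0,0,0,0.13],[0,-0.03,-0.14,0,0,0,0.13]]'
python3 - <<'E'
from look import *
Q,o=wl('w8'); print(o['tcp_pos'],o['tool_rot'])
for n,S in [('w',Q),('s',cloud(save('s12','side')))]:
  for k,xr,yr,zr in [('bush',(.57,.66),(-.15,-.05),(.04,.06)),('ring',(.39,.52),(-.17,-.08),(.02,.04))]:
    p=sel(S,xr,yr,zr); 
    if len(p)>8: print(n,k,len(p),rect(p),p[:,2].max().round(4))
E
```

```text
clock: 45.18
tcp_pos: [0.6162, -0.1016, -0.0012]
tool_rot: [3.138, 0.001, 1.57]
contact_force: [0.2, 0.9, -1.0]
gripper_width: 0.339
gripper_force: 59.8
clock: 46.42
tcp_pos: [0.5833, -0.1009, 0.1382]
tool_rot: [3.141, -0.0, 1.57]
contact_force: [0.9, 0.2, -0.3]
gripper_width: 0.871
gripper_force: 0.0
[ 0.58332407 -0.10089374  0.1382252 ] [ 3.14074635e+00 -1.94267696e-04  1.57041183e+00]
w bush 851 (615.4, -102.3, 30.7, 30.9, 46.29) 0.052
w ring 2830 (450.0, -121.3, 62.0, 61.4, 35.72) 0.0303
s bush 111 (615.8, -100.7, 31.0, 30.7, 73.15) 0.0521
s ring 242 (444.4, -125.3, 47.1, 69.0, 19.34) 0.0296
```

```bash
python3 -m crank '[[-0.005,-0.035,0,0,0,0,0.13],[-0.01,-0.07,0,0,0,0,0.13],[-0.015,-0.11,0,0,0,0,0.13],[-0.0203,-0.1357,0,0,0,0,0.13],[-0.0203,-0.1357,0,0,0,0,0.13],[-0.0203,-0.1357,0.04,0,0,0,0.13],[-0.0203,-0.1357,0.08,0,0,0,0.13],[-0.0203,-0.1357,0.1,0,0,0,0.13],[-0.0203,-0.1357,0.11,0,0,0,0.13],[-0.0203,-0.1357,0.11,0,0,0,0.13],[-0.0203,-0.1357,0.11,0,0,0,0.13]]'
```

```text
clock: 47.9
tcp_pos: [0.451, -0.1219, 0.0286]
tool_rot: [3.138, 0.001, 1.571]
contact_force: [-0.4, 0.0, 0.1]
gripper_width: 0.874
gripper_force: 0.0
```

Aligned over the ring, so I go down the last 45.5 mm and grip.

```bash
python3 -m crank '[[0,-0.0005,0.02,0,0,0,0.13],[0,-0.0005,0.035,0,0,0,0.13],[0,-0.0005,0.043,0,0,0,0.13],[0,-0.0005,0.0455,0,0,0,0.13],[0,-0.0005,0.0455,0,0,0,0.13],[0,-0.0005,0.0455,0,0,0,0.2],[0,-0.0005,0.0455,0,0,0,0.25],[0,-0.0005,0.0455,0,0,0,0.3],[0,-0.0005,0.0455,0,0,0,1],[0,-0.0005,0.0455,0,0,0,1],[0,-0.0005,0.0455,0,0,0,1]]' 60
```

```text
clock: 49.28
tcp_pos: [0.4504, -0.1218, -0.0166]
tool_rot: [3.138, 0.0, 1.571]
contact_force: [-0.4, 0.9, 7.4]
gripper_width: 0.697
gripper_force: 63.3
```

```bash
python3 -m crank '[[0,0,-0.02,0,0,0,1],[0,0,-0.05,0,0,0,1],[0,0,-0.07,0,0,0,1],[0.009,0.017,-0.07,0,0,0,1],[0.027,0.051,-0.07,0,0,0,1],[0.045,0.085,-0.07,0,0,0,1],[0.063,0.119,-0.07,0,0,0,1],[0.081,0.153,-0.07,0,0,0,1],[0.0893,0.171,-0.07,0,0,0,1],[0.0893,0.171,-0.07,0,0,0,1],[0.0893,0.171,-0.045,0,0,0,1],[0.0893,0.171,-0.02,0,0,0,1],[0.0893,0.171,-0.006,0,0,0,1],[0.0893,0.171,-0.002,0,0,0,1],[0.0893,0.171,-0.001,0,0,0,1],[0.0893,0.171,-0.001,0,0,0,1]]' ; python3 -m crank '[[0,0,0,0,0,0,0.2],[0,0,0,0,0,0,0.13],[0,0,0,0,0,0,0.13],[0,0,0,0,0,0,0.13],[0,0,-0.03,0,0,0,0.13],[0,0,-0.07,0,0,0,0.13],[0,0,-0.11,0,0,0,0.13],[0,0,-0.16,0,0,0,0.3],[0,-0.05,-0.21,0,0,0,0.3],[-0.01,-0.1,-0.21,0,0,0,0.3],[-0.01,-0.1,-0.21,0,0,0,0.3]]'
python3 - <<'E'
from look import *
Q,o=wl('w9'); print(o['tcp_pos'],o['tool_rot'])
for n,S in [('w',Q),('s',cloud(save('s13','side')))]:
  for k,xr,yr,zr in [('bush',(.57,.66),(-.15,-.07),(.04,.06)),('ring',(.57,.66),(-.075,.02),(.018,.04)),('punch',(.39,.52),(-.09,.02),(.06,.13))]:
    p=sel(S,xr,yr,zr); 
    if len(p)>8: print(n,k,len(p),rect(p),p[:,2].max().round(4))
E
```

```text
clock: 51.28
tcp_pos: [0.6189, -0.0321, -0.0154]
tool_rot: [-3.142, -0.0, 1.571]
contact_force: [-4.7, 0.9, 4.7]
gripper_width: 0.695
gripper_force: 68.0
clock: 52.65
tcp_pos: [0.5157, -0.0419, 0.1935]
tool_rot: [-3.141, -0.0, 1.57]
contact_force: [-0.3, -0.3, -0.7]
gripper_width: 0.698
gripper_force: 0.0
[ 0.51565707 -0.0419334   0.19346972] [-3.14124224e+00 -1.76877664e-04  1.56972930e+00]
w bush 590 (614.7, -102.1, 31.0, 30.0, 3.83) 0.0516
w ring 2279 (617.8, -32.2, 61.5, 62.1, 46.36) 0.0305
w punch 860 (452.1, -42.5, 19.8, 21.7, 80.43) 0.106
s bush 110 (616.2, -100.3, 29.9, 32.7, 58.1) 0.0519
s ring 342 (617.7, -29.9, 59.7, 60.8, 13.34) 0.0314
s punch 227 (451.3, -40.7, 21.6, 20.9, 24.28) 0.1069
```

```bash
python3 -m crank '[[-0.001,-0.035,0,0,0,0,0.3],[-0.001,-0.0645,0,0,0,0,0.3],[-0.001,-0.0645,0,0,0,0,0.3],[-0.001,-0.0645,0.04,0,0,0,0.3],[-0.001,-0.0645,0.08,0,0,0,0.3],[-0.001,-0.0645,0.12,0,0,0,0.3],[-0.001,-0.0645,0.14,0,0,0,0.3],[-0.001,-0.0645,0.148,0,0,0,0.3],[-0.001,-0.0645,0.148,0,0,0,0.3],[-0.001,-0.0645,0.148,0,0,0,0.3]]'
```

```text
clock: 54.0
tcp_pos: [0.4572, -0.0435, 0.0462]
tool_rot: [3.137, 0.001, 1.571]
contact_force: [-0.5, -0.7, -0.8]
gripper_width: 0.701
gripper_force: 0.0
```

```bash
python3 -m crank '[[0,-0.0055,0,0,0,0,0.3],[0,-0.0055,0,0,0,0,0.3],[0,-0.0055,0,0,0,0,0.5],[0,-0.0055,0,0,0,0,0.6],[0,-0.0055,0,0,0,0,0.7],[0,-0.0055,0,0,0,0,1],[0,-0.0055,0,0,0,0,1],[0,-0.0055,0,0,0,0,1]]' 60
```

```text
clock: 55.0
tcp_pos: [0.4503, -0.0432, 0.0454]
tool_rot: [3.139, 0.0, 1.571]
contact_force: [0.8, -0.2, 2.4]
gripper_width: 0.246
gripper_force: 58.5
```

```bash
python3 -m crank '[[0,0,-0.03,0,0,0,1],[0,0,-0.06,0,0,0,1],[0.008,0.017,-0.06,0,0,0,1],[0.024,0.051,-0.06,0,0,0,1],[0.04,0.085,-0.06,0,0,0,1],[0.056,0.119,-0.06,0,0,0,1],[0.072,0.153,-0.06,0,0,0,1],[0.08,0.1705,-0.06,0,0,0,1],[0.08,0.1705,-0.06,0,0,0,1],[0.08,0.1705,-0.035,0,0,0,1],[0.08,0.1705,-0.015,0,0,0,1],[0.08,0.1705,-0.006,0,0,0,1],[0.08,0.1705,-0.002,0,0,0,1],[0.08,0.1705,-0.001,0,0,0,1],[0.08,0.1705,-0.001,0,0,0,1]]' ; python3 -m crank '[[0,0,0,0,0,0,0.65],[0,0,0,0,0,0,0.5],[0,0,0,0,0,0,0.3],[0,0,0,0,0,0,0.3],[0,0,0,0,0,0,0.3],[0,0,-0.03,0,0,0,0.3],[0,0,-0.07,0,0,0,0.3],[0,0,-0.11,0,0,0,0.3],[0,0,-0.15,0,0,0,0.3],[0,-0.05,-0.18,0,0,0,0.3],[-0.03,-0.1,-0.18,0,0,0,0.3],[-0.06,-0.15,-0.18,0,0,0,0.3],[-0.08,-0.19,-0.18,0,0,0,0.3],[-0.08,-0.19,-0.18,0,0,0,0.3]]'
python3 - <<'E'
from look import *
Q,o=wl('w10'); print(o['tcp_pos'],o['contact_force'])
c=save('t14','top')
for n,S in [('w',Q),('t',cloud(c)),('s',cloud(save('s14','side')))]:
  for k,xr,yr,zr in [('bush',(.57,.66),(-.15,-.07),(.04,.06)),('ring',(.57,.66),(-.075,.005),(.018,.04)),('punch',(.57,.66),(.005,.08),(.06,.13)),('bar',(.38,.5),(.03,.32),(.046,.075))]:
    p=sel(S,xr,yr,zr); 
    if len(p)>8: print(n,k,len(p),rect(p),p[:,2].max().round(4))
cv2.imwrite('pics/t14c.png',cv2.resize(c['frame'][150:370,170:550,::-1],None,fx=2,fy=2))
E
```

```text
clock: 56.88
tcp_pos: [0.6213, 0.0367, 0.0472]
tool_rot: [3.138, 0.0, 1.571]
contact_force: [-0.4, -0.5, -1.0]
gripper_width: 0.239
gripper_force: 59.2
clock: 58.62
tcp_pos: [0.4274, -0.0437, 0.226]
tool_rot: [3.141, 0.0, 1.568]
contact_force: [0.1, 0.4, -0.4]
gripper_width: 0.702
gripper_force: 0.0
[ 0.42739941 -0.04373354  0.22599243] [ 0.05973836  0.39372355 -0.36592751]
w bush 532 (614.5, -102.2, 31.2, 30.9, 11.89) 0.0516
w ring 1942 (617.6, -32.1, 61.2, 61.4, 20.97) 0.0309
w punch 1087 (619.0, 36.0, 20.1, 21.9, 24.8) 0.107
w bar 2703 (452.2, 96.3, 103.8, 52.7, 89.78) 0.0551
t bush 148 (614.2, -101.4, 30.1, 30.2, 33.76) 0.051
t ring 617 (617.7, -32.2, 59.7, 61.8, 44.61) 0.0321
t punch 162 (618.6, 36.3, 21.9, 18.4, 83.04) 0.1073
t bar 1268 (445.6, 174.8, 53.0, 260.3, 6.14) 0.0556
s bush 111 (615.6, -100.8, 31.0, 31.3, 63.9) 0.0519
s ring 321 (616.0, -31.0, 53.9, 64.6, 31.11) 0.032
s punch 222 (620.3, 38.5, 20.9, 21.2, 21.65) 0.1064
s bar 1119 (445.7, 175.9, 53.5, 259.7, 6.3) 0.0551
```

View pics/t14c.png

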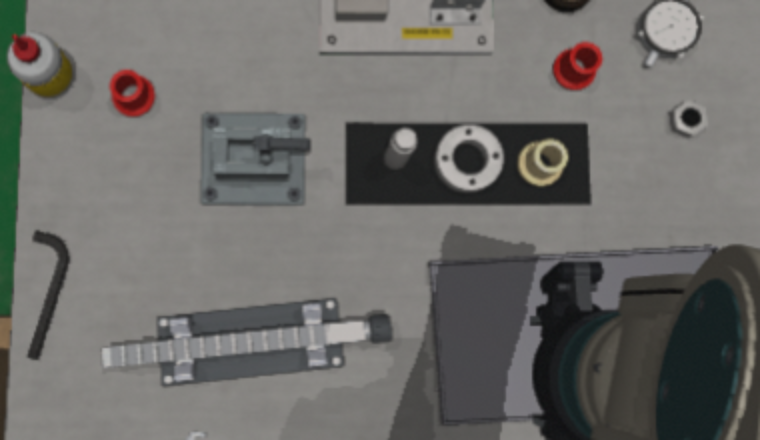

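The top crop shows the bar centred in both notches (245,345). The punch (400,145), ring (470,157) and bush (543,160) are upright on the mat within about 4 mm of their starts, and the bottle (45,65) is untouched. I hand in.

```bash
python3 -c "
from station import env
print(env.hand_in())"
```

```text
the job is handed in; nothing more can be done
None
```

I handed the job in at about 59 s of the 152 s allowed. At the last look the bar lay level and centred in both notches, all three tools stood upright on the mat within about 4 mm of their starts, and the oil bottle was untouched; no verdict came back.

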